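# Fit the adjustable wrench and nip up the stub nut

### The job

Nip up the brass nut of the new water stub on the worktop. First roll the knurled worm of the adjustable wrench that lies round the nut until its jaws just fit the nut with no more than a little play; only then swing the handle clockwise (seen from above) until the white line on the nut lines up with the red line on the grey cap, and leave the wrench on the nut. Turn the nut with the wrench only, never with the fingers, and do not disturb the mug, the tin or the spice jar.

Things in the scene. Friction and masses are not known exactly. Their poses are not given: they have to be found in the camera images.
- fitting: fixed steel flange of the water stub, a disc 72 mm in diameter and 6 mm high on the worktop; origin on its axis at worktop height, z up. The nut turns about this vertical axis.
- nut: Brass hexagon nut on the flange, 38 mm across flats, 44 mm across corners, top 28 mm above the worktop; origin on its axis at its underside, x axis along its white line. Turns about the vertical axis only, against steady friction of about 0.25 N m, and stays where left. At the start its x axis is within 0.05 rad of the fitting's.
- nut_mark (a point): white line on the black-painted top face (and down one corner) of the nut, 13 mm out from the axis, point 29 mm above the worktop; x axis points outward along the line. At the start it looks out of the mouth of the wrench, away from the handle.
- cap_mark (a point): red line on the top and side of the fixed grey cap (19 mm in diameter, top 39 mm above the worktop) that ends the stub above the nut; point 7 mm out from the axis, x axis points outward along the line. It lies 0.5 to 0.95 rad clockwise, seen from above, of the white line at the start.
- mouth (a point): Loose adjustable wrench, 240 mm, 0.6 kg, lying flat, head on the flange round the nut. Point: middle of its mouth, 14 mm above the worktop; x out of the mouth (away from the handle), y toward the fixed jaw. Jaws 6 to 22 mm above the worktop; fixed face at y = +20.5 mm, movable dark jaw's face at y = -25.5 mm + joint jaw, throat at x = -24.5 mm. Head spans x -95 to +20, y -40 to +34 mm.
- worm_top (a point): Top of the knurled worm wheel in the wrench head (x = -50 mm from the mouth, same axes), 26 mm above the worktop, 4 mm proud of the head. Diameter 24 mm, length 22 mm, axis along y. Press and drag its top toward the nut (+x) to close the jaws, the other way to open: 1 mm per 6 mm rolled. Needs about 4 N along the rim, so press with 6 to 15 N; stops when the jaws meet the nut; stays as left.
- handle (a point): middle of the wrench's blue sleeve, at x = -165 mm of the mouth's frame, 14 mm above the worktop; same axes as the mouth. The sleeve is 26 mm wide, 28 mm high (0 to 28 mm above the worktop) and runs from x = -222 to -110 mm.
- jaw (a joint): travel of the movable jaw in m: 0 = jaws wide open (46 mm between them), grows as they close; gap = 46 mm minus this, so about 0.008 is tight on the nut.
- mug: dark green mug, 94 mm high, 84 mm in diameter with a handle; bystander, origin at its underside.
- tin: low tin, 86 mm in diameter, 40 mm high; bystander, origin at its underside.
- spice: glass spice jar with a green lid, 46 mm in diameter, 106 mm high; bystander, origin at its underside.
Things that resemble listed ones, but are neither listed nor needed, are in the scene too. Leave any green or orange look-alike of the fitting alone.

How it is judged:
By the outcome, as a careful person would: the job done as asked, in the order asked, and still so for the second after the job is handed in, with the robot touching nothing.
It also fails if it takes over 51 s, if anything falls off the work surface, if the arm or the gripper's body presses on something with over 40 N, if the wrist force passes 120 N, or if a joint passes its speed limit or range.

### The arm

A 6-joint arm with a two-finger parallel gripper is mounted at the origin on a cart in front of the work surface, level with it; the furniture and walls round the work are solid. World frame = base frame: x ahead of the robot, y to its left, z up, the work surface at z = 0. Lengths are in m, angles in degrees, forces in N, time in s.
With the tool pointing down it reaches from about 0.4 to 0.825 m from the base axis. Payload 7 kg.
Tool frame: the origin (TCP) lies at the very end of the fingers, on their centre line; the grasp point (between the pads) lies 19 mm behind it (ctrl.hold_point_z is the distance from the TCP to the grasp point, in m); z points along the fingers, y is the line along which they close (so a half turn about z gives the same grasp; the last joint's range is limited). The gripper opens to 88 mm and grips with 3 to 60 N. Pads are 19 mm wide; open, the fingers measure 130 mm over their backs; the gripper's body (78 mm by 193 mm) begins 47 mm behind the grasp point.
Start: joints at [90.762, 20.546, 0.682, 0, -70.136, -16.507], TCP at [0.183, 0.65, 0.227] pointing down, gripper open.
Joint ranges: [-176.03, 176.03], [-82.01, 121.73], [-58.28, 71.71], [-173.87, 95.51], [-174.79, -0.11], [-173.66, 173.66]. Speed limits (degrees/s): [136.94, 136.94, 172.46, 180, 180, 180].

### API

Orientations are given as [roll, pitch, yaw] about the fixed x, y, z axes, in that order (R = Rz(yaw) Ry(pitch) Rx(roll)).
In Python, from plant import sensors, viewer, workorder, ctrl gives the robot as it stands.
- The arm moves only by the shell command python3 -m pendant 'ROWS'. ROWS is JSON, a list of rows, each a list of 3 entries, a list of its own where there are three numbers: the opening, from -1 (shut) to 1 (fully open), so that 0 is half open, then the shift along the tool's x, y, z in m, then the turn, a rotation vector about the tool's x, y, z in degrees. A call has 1 to 10 rows; each row is the pose to reach, as a shift and turn from the pose commanded when the call began, along the tool's axes at that moment; what a row does not reach only later rows make up. A row lasts 1/12 s, in which the tool goes at most 41.7 mm and 7.16 degrees, less where a joint would pass 70% of its speed; a pose out of reach is approached as far as the arm can. A call with a gripper value outside its range is refused whole. The fingers move at their own pace and stop on an object; the grip force is fixed at half the most. Time passes only in rows, so rows that repeat a pose let the fingers close. It gives the time, the measured TCP pose, the force, the opening and the grip force at its end, in the units of the state.
- sensors.get_obs(): the state, without advancing time (a new reading comes with each control period).
- viewer.snapshot(name): name is "scene" or "top"; returns the picture (400x640x3 uint8, red, green, blue); there is no depth.
- viewer.camera_params(name): a dict with "fx", "fy", "cx", "cy" (pixels), "extrinsics" (4x4, takes a point from world to camera coordinates). Camera axes: x right, y up, looking along -z (the intrinsics and any distortion apply to the point x, -y, -z); pixel columns grow to the right and rows downward; lengths in m; the calibration is good to about 2 mm. A picture is of the moment at which its call begins. camera_params takes no time and is no camera call.
- workorder.close_job(): hands the job in; it is judged then, once.
The state is a dict: "clock": time; "joint_pos": joint angles; "qvel": joint speeds; "tau": joint torques, N m; "tool_pos": TCP position; "orientation": TCP orientation; "force": force on the tool from outside, world axes, zero at the start; "moment": the same for the moment, N m; "opening": finger opening in m; "gripper_force": force on a finger pad.
Only numpy, scipy, OpenCV 4.12 (cv2) and the standard library are available. Lean on these libraries where they do the work, as an engineer would, in place of code of your own. Each camera call takes 0.05 s, during which the arm holds its last target. There are 200 camera calls.

## Working session

There is one attempt and no reset: what is moved stays moved. The work goes in short steps, Python scripts to look and compute and a shell command to move; the robot and the scene stay as the last step left them, time stands still between calls to the robot, and variables do not carry over. Pictures are saved under pics/ and viewed, at most 12 in all, crops included, and the job is handed in when it is done.

```bash
mkdir -p pics; ls
python3 - <<'E'
from plant import sensors, viewer, ctrl
import cv2, numpy as np
print(sensors.get_obs(), ctrl.hold_point_z)
for n in ("scene","top"):
    im=viewer.snapshot(n); cv2.imwrite(f"pics/{n}0.png",im[:,:,::-1]); np.save(f"{n}0.npy",im)
    print(n,viewer.camera_params(n))
E
```

```text
pics
{'clock': 0.0, 'joint_pos': array([ 9.07626054e+01,  2.05913294e+01,  6.34075680e-01, -1.99006809e-02,
       -7.01362863e+01, -1.65061573e+01]), 'qvel': array([0.04706527, 0.06342738, 0.02941026, 0.0487816 , 0.06418596,
       0.02840989]), 'tau': array([ 6.21360687e-04, -5.82716238e+01,  2.93050647e+01,  6.99710146e+00,
        7.03025493e-03, -1.55522353e-04]), 'tool_pos': array([0.18305218, 0.64919633, 0.22562687]), 'orientation': array([ 1.79904999e+02, -8.64202755e-03, -1.57503220e+01]), 'force': array([ 0.46105857,  0.18723232, -0.30972546]), 'moment': array([0.00736974, 0.04682671, 0.018151  ]), 'gripper_force': 0.0, 'opening': 0.0876146221805366} 0.0188
scene {'fx': 387.9335690410951, 'fy': 387.9335690410951, 'cx': 319.9816026007554, 'cy': 193.32416901234382, 'extrinsics': array([[-0.67283414, -0.73974794,  0.00819766,  0.38296474],
       [ 0.45420419, -0.40432185,  0.79386548, -0.2944315 ],
       [-0.58394586,  0.5378632 ,  0.60803816, -0.54654489],
       [ 0.        ,  0.        ,  0.        ,  1.        ]])}
top {'fx': 509.47536074712093, 'fy': 509.47536074712093, 'cx': 322.2860153773332, 'cy': 203.67893112529376, 'extrinsics': array([[ 0.02867449, -0.99957463, -0.00532377, -0.01291046],
       [ 0.99574726,  0.0280974 ,  0.0877378 , -0.55224752],
       [-0.08755089, -0.00781697,  0.99612938, -0.95971107],
       [ 0.        ,  0.        ,  0.        ,  1.        ]])}
```

View pics/top0.png

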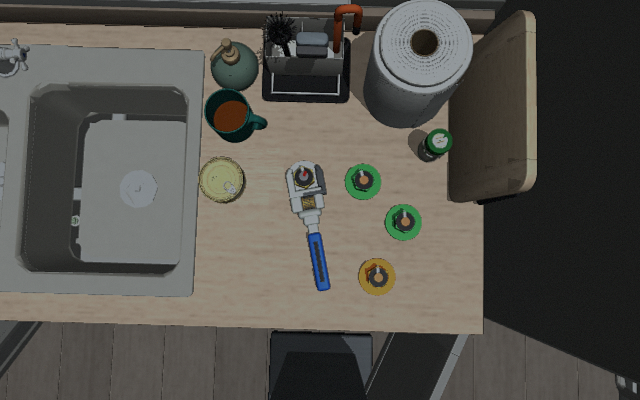

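View pics/scene0.png

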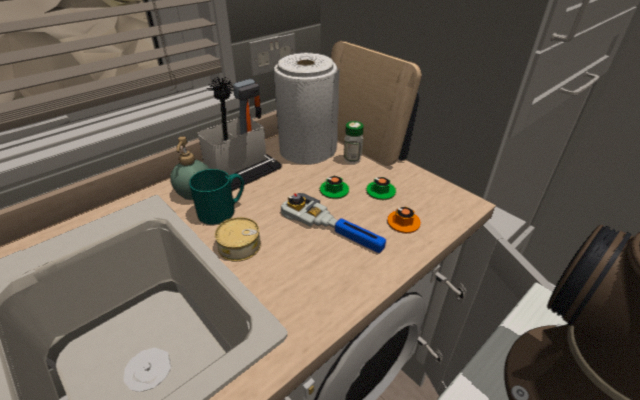

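Top view: the wrench runs from the nut at about (305,177) to the blue sleeve at (318,262). The tin is at (222,180), the mug at (230,117), the jar at (436,143), and there are green and orange look-alikes on the right. I'll zoom in and measure next.

```bash
cat > h.py <<'E'
import numpy as np, cv2
from plant import viewer
def ray(n,u,v,z):
    p=viewer.camera_params(n);E=p["extrinsics"];R=E[:3,:3];t=E[:3,3]
    d=R.T@np.array([(u-p["cx"])/p["fx"],-(v-p["cy"])/p["fy"],-1]);c=-R.T@t
    return c+d*(z-c[2])/d[2]
def proj(n,P):
    p=viewer.camera_params(n);E=p["extrinsics"];q=E[:3,:3]@np.array(P)+E[:3,3]
    return p["cx"]+p["fx"]*q[0]/-q[2], p["cy"]-p["fy"]*q[1]/-q[2]
def blue(im):
    h=cv2.cvtColor(im,cv2.COLOR_RGB2HSV);m=cv2.inRange(h,(105,120,60),(125,255,255))
    n,l,s,c=cv2.connectedComponentsWithStats(m);i=1+np.argmax(s[1:,4]);ys,xs=np.nonzero(l==i)
    return np.c_[xs,ys].astype(np.float32)
E
python3 - <<'E'
from h import *
im=np.load("top0.npy")
cv2.imwrite("pics/c1.png",cv2.resize(im[150:300,270:345,::-1],None,fx=8,fy=8,interpolation=cv2.INTER_CUBIC)[:600])
b=blue(im);r=cv2.minAreaRect(b);print(r)
bx=cv2.boxPoints(r);W=np.array([ray("top",*q,.028) for q in bx]);print(W.round(4),W.mean(0))
print(ray("top",305,177,.033))
E
```

```text
((318.41180419921875, 261.4237365722656), (57.86797332763672, 12.964755058288574), 79.50852966308594)
[[ 0.4927  0.0308  0.028 ]
 [ 0.4979  0.0065  0.028 ]
 [ 0.3907 -0.0166  0.028 ]
 [ 0.3856  0.0074  0.028 ]] [0.44173524 0.00703813 0.028     ]
[0.60217147 0.03744219 0.033     ]
```

View pics/c1.png

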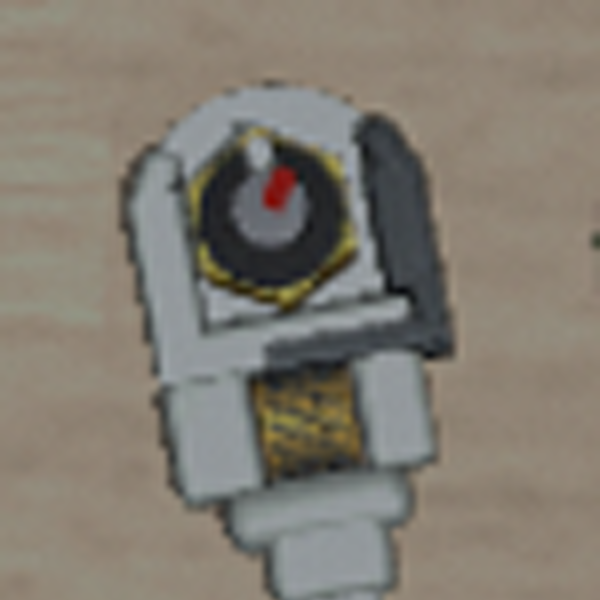

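Crop: grey cap centre at about crop (270,213), white mark at (258,152), red mark at (282,187), and the worm at (307,420). The fixed jaw is on the left, and the dark jaw on the right has a visible gap.

Run:
```python
from h import *
f=lambda a,b:(270+a/8-.5+.0625,150+b/8-.5+.0625)
cap=ray("top",*f(270,213),.039);wh=ray("top",*f(258,152),.028);red=ray("top",*f(282,187),.039);worm=ray("top",*f(307,420),.024)
H=np.array([.4417,.0070]);print("cap",cap,"worm",worm)
for n,p in(("white",wh),("red",red),("handle",H),("worm",worm)):
    d=p[:2]-cap[:2];print(n,np.degrees(np.arctan2(d[1],d[0])),np.hypot(*d))
L=ray("top",*f(197,260),.022);R_=ray("top",*f(376,245),.022);a=np.radians(12.3);print("gap",(L-R_)[:2]@[-np.sin(a),np.cos(a)])
from plant import sensors
o=sensors.get_obs();from scipy.spatial.transform import Rotation as R
T=R.from_euler('xyz',o['orientation'],degrees=True)
print("shift to worm",T.inv().apply(np.array([worm[0],worm[1],.12])-o['tool_pos']))
```

```text
cap [0.60280749 0.04045563 0.039     ] worm [0.55476487 0.03061237 0.024     ]
white 13.396377939030353 0.016815396602338974
red -22.801476822462547 0.00688526417599485
handle -168.2686724271379 0.16454453179426778
worm -168.42113327982761 0.04904062407230842
gap 0.043409978728539224
shift to worm [0.52564036 0.49432517 0.1065611 ]
```

```bash
python3 -m pendant '[[-1,[0.28,0.27,0],[0,0,62.5]],[-1,[0.28,0.27,0],[0,0,62.5]],[-1,[0.28,0.27,0],[0,0,62.5]],[-1,[0.28,0.27,0],[0,0,62.5]],[-1,[0.28,0.27,0],[0,0,62.5]],[-1,[0.28,0.27,0],[0,0,62.5]],[-1,[0.28,0.27,0],[0,0,62.5]],[-1,[0.28,0.27,0],[0,0,62.5]],[-1,[0.28,0.27,0],[0,0,62.5]],[-1,[0.28,0.27,0],[0,0,62.5]]]'
cat >> h.py <<'E'
def shift(x,y,z,yaw):
    from plant import sensors
    from scipy.spatial.transform import Rotation as R
    o=sensors.get_obs();T=R.from_euler('xyz',o['orientation'],degrees=True)
    G=R.from_euler('xyz',[180,0,yaw],degrees=True)
    print(o['clock'],o['tool_pos'].round(4),o['orientation'].round(2),'F',o['force'].round(1),'-> shift',T.inv().apply(np.array([x,y,z])-o['tool_pos']).round(4),'turn',(T.inv()*G).as_rotvec(degrees=True).round(2))
E
python3 -c "
from h import *
shift(.540,.0276,.1,-78.3)"
```

```text
clock: 0.93
tool_pos: [0.3803, 0.3096, 0.2265]
orientation: [180.0, -0.0, -78.7]
force: [-0.2, 0.8, -0.2]
opening: 0.0268
gripper_force: 0.0
0.9333 [0.3803 0.3096 0.2265] [ 1.7996e+02 -3.0000e-02 -7.8700e+01] F [-0.2  0.8 -0.2] -> shift [ 0.3078 -0.1014  0.1266] turn [ 0.04 -0.03 -0.4 ]
```

```bash
python3 -m pendant '[[-1,[0.04,-0.013,0],[0,0,0]],[-1,[0.08,-0.026,0],[0,0,0]],[-1,[0.308,-0.101,0.127],[0,0,-0.4]],[-1,[0.308,-0.101,0.127],[0,0,-0.4]],[-1,[0.308,-0.101,0.127],[0,0,-0.4]],[-1,[0.308,-0.101,0.127],[0,0,-0.4]],[-1,[0.308,-0.101,0.127],[0,0,-0.4]],[-1,[0.308,-0.101,0.127],[0,0,-0.4]],[-1,[0.308,-0.101,0.127],[0,0,-0.4]],[-1,[0.308,-0.101,0.127],[0,0,-0.4]]]'
python3 - <<'E'
from h import *
shift(.540,.0276,.04,-78.3)
a=viewer.snapshot("scene");t=viewer.snapshot("top")
c=cv2.resize(a[130:280,220:420,::-1],None,fx=4,fy=4,interpolation=cv2.INTER_CUBIC);cv2.imwrite("pics/s2.png",c)
for P in((.5548,.0306,.026),(.540,.0276,.1)):
    u,v=proj("scene",P);print((u-220)*4,(v-130)*4)
E
```

```text
clock: 1.77
tool_pos: [0.5404, 0.0292, 0.0963]
orientation: [179.7, -0.1, -78.1]
force: [0.3, 0.7, -0.0]
opening: 0.0002
gripper_force: 0.0
1.7667 [0.5404 0.0292 0.0963] [ 1.7969e+02 -5.0000e-02 -7.8070e+01] F [ 0.3  0.7 -0. ] -> shift [0.0014 0.0005 0.0563] turn [ 0.31 -0.05  0.23]
376.3300833978683 316.55216616515133
399.9994848448209 215.66706850881394
```

View pics/s2.png

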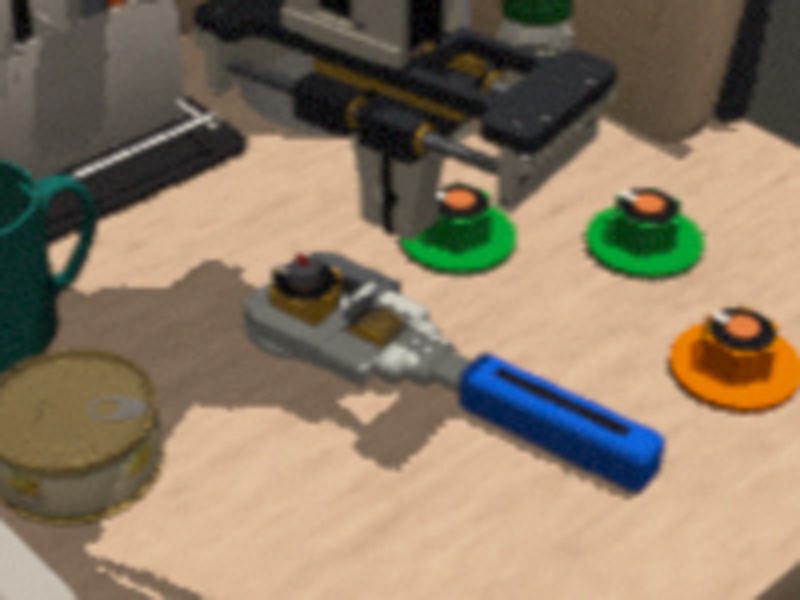

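Closed fingers hang above the wrench at about (400,230). They are roughly 28 mm thick along the wrench axis. The worm is at (376,316), as predicted. I'll descend to just above it.

```bash
python3 -m pendant '[[-1,[0.0015,-0.0015,0.035],[0,0,0]],[-1,[0.0015,-0.0015,0.062],[0,0,0]],[-1,[0.0015,-0.0015,0.062],[0,0,0]],[-1,[0.0015,-0.0015,0.062],[0,0,0]]]'
python3 -c "
from h import *
shift(.5421,.028,.026,-78.3)"
python3 -m pendant '[[-1,[0,0,0.0025],[0,0,0]],[-1,[0,0,0.0025],[0,0,0]]]'
python3 -m pendant '[[-1,[0,0,0.0015],[0,0,0]],[-1,[0,0,0.0015],[0,0,0]]]'
```

```text
clock: 2.2
tool_pos: [0.542, 0.0322, 0.0375]
orientation: [179.9, -0.0, -77.8]
force: [0.4, 0.4, -0.2]
opening: 0.0003
gripper_force: 0.0
2.2 [0.542  0.0322 0.0375] [ 1.7987e+02 -4.0000e-02 -7.7760e+01] F [ 0.4  0.4 -0.2] -> shift [0.0042 0.0008 0.0115] turn [ 0.13 -0.04  0.54]
clock: 2.37
tool_pos: [0.5438, 0.0326, 0.0367]
orientation: [-179.8, 0.0, -77.8]
force: [0.1, 0.6, 0.8]
opening: 0.0005
gripper_force: 0.0
clock: 2.53
tool_pos: [0.5434, 0.0321, 0.0346]
orientation: [-179.9, 0.0, -77.8]
force: [1.1, 0.4, -0.2]
opening: 0.0009
gripper_force: 0.0
```

```bash
python3 -m pendant '[[-1,[0.003,0.0005,0.006],[0,0,-0.5]],[-1,[0.003,0.0005,0.006],[0,0,-0.5]],[-1,[0.003,0.0005,0.006],[0,0,-0.5]]]'
python3 -m pendant '[[-1,[0,0,0.0015],[0,0,0]],[-1,[0,0,0.0015],[0,0,0]]]'
python3 -m pendant '[[-1,[0,0,0.0015],[0,0,0]],[-1,[0,0,0.0015],[0,0,0]]]'
python3 -c "
from h import *
shift(.5421,.028,.026,-78.3)"
```

```text
clock: 2.78
tool_pos: [0.5427, 0.0283, 0.0273]
orientation: [180.0, -0.0, -77.4]
force: [-1.0, 0.2, 0.2]
opening: 0.0003
gripper_force: 0.0
clock: 2.95
tool_pos: [0.5431, 0.0286, 0.026]
orientation: [-180.0, -0.0, -77.4]
force: [-0.6, 0.6, 1.0]
opening: 0.0004
gripper_force: 0.2
clock: 3.12
tool_pos: [0.5432, 0.0285, 0.0255]
orientation: [-180.0, -0.0, -77.3]
force: [-4.1, -0.6, 11.2]
opening: 0.0004
gripper_force: 5.8
3.1167 [0.5432 0.0285 0.0255] [-1.7998e+02 -2.0000e-02 -7.7320e+01] F [-4.1 -0.6 11.2] -> shift [ 0.0003  0.0012 -0.0005] turn [-0.02 -0.02  0.98]
```

```bash
python3 -m pendant '[[-1,[0,-0.0025,0],[0,0,0]],[-1,[0,-0.005,0],[0,0,0]],[-1,[0,-0.0075,0],[0,0,0]],[-1,[0,-0.01,0],[0,0,0]],[-1,[0,-0.01,0],[0,0,0]]]'
python3 -m pendant '[[-1,[0,-0.0025,0],[0,0,0]],[-1,[0,-0.005,0],[0,0,0]],[-1,[0,-0.0075,0],[0,0,0]],[-1,[0,-0.01,0],[0,0,0]],[-1,[0,-0.01,0],[0,0,0]]]'
python3 - <<'E'
from h import *
shift(.5421,.028,.026,-78.3)
a=viewer.snapshot("scene")
c=cv2.resize(a[170:245,265:365,::-1],None,fx=8,fy=8,interpolation=cv2.INTER_CUBIC);cv2.imwrite("pics/s3.png",c)
E
```

```text
clock: 3.53
tool_pos: [0.5531, 0.0307, 0.026]
orientation: [-180.0, -0.0, -77.3]
force: [-4.1, -1.7, 14.5]
opening: 0.0007
gripper_force: 7.3
clock: 3.95
tool_pos: [0.563, 0.0328, 0.0256]
orientation: [-180.0, -0.0, -77.3]
force: [-2.2, -0.9, 10.6]
opening: 0.0004
gripper_force: 5.5
3.95 [0.563  0.0328 0.0256] [-1.7997e+02 -3.0000e-02 -7.7320e+01] F [-2.2 -0.9 10.6] -> shift [ 0.0001  0.0215 -0.0004] turn [-0.03 -0.03  0.98]
```

View pics/s3.png

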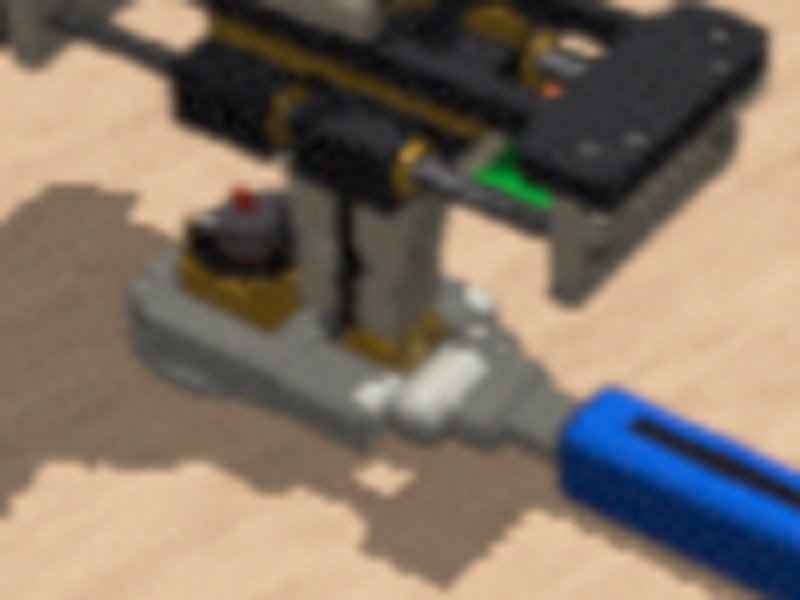

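The fingers (300–440, 330) sit on the worm, just short of the nut, and the wrench hasn't shifted. I'll lift, go back and make a second stroke.

```bash
python3 -m pendant '[[-1,[0,0,-0.008],[0,0,0.5]],[-1,[0,0.021,-0.008],[0,0,1]],[-1,[0,0.021,-0.008],[0,0,1]],[-1,[0,0.021,-0.002],[0,0,1]],[-1,[0,0.021,0.0003],[0,0,1]],[-1,[0,0.021,0.0003],[0,0,1]]]'
python3 -m pendant '[[-1,[0,-0.0025,0],[0,0,0]],[-1,[0,-0.005,0],[0,0,0]],[-1,[0,-0.0075,0],[0,0,0]],[-1,[0,-0.01,0],[0,0,0]],[-1,[0,-0.01,0],[0,0,0]]]'
python3 - <<'E'
from h import *
shift(.5421,.028,.026,-78.3)
E
```

```text
clock: 4.5
tool_pos: [0.5424, 0.0285, 0.0252]
orientation: [-180.0, -0.0, -78.3]
force: [-7.1, 0.5, 17.7]
opening: 0.0006
gripper_force: 9.1
clock: 4.92
tool_pos: [0.5529, 0.0306, 0.0258]
orientation: [-179.9, -0.0, -78.3]
force: [-5.5, 0.0, 20.0]
opening: 0.0005
gripper_force: 10.3
4.9167 [0.5529 0.0306 0.0258] [-1.7995e+02 -4.0000e-02 -7.8280e+01] F [-5.5  0.  20. ] -> shift [ 0.0003  0.0111 -0.0002] turn [-0.05 -0.04  0.02]
```

```bash
python3 -m pendant '[[-1,[0,-0.0025,-0.0005],[0,0,0]],[-1,[0,-0.005,-0.0005],[0,0,0]]]'
python3 -m pendant '[[-1,[0,-0.0025,0],[0,0,0]],[-1,[0,-0.005,0],[0,0,0]],[-1,[0,-0.005,0],[0,0,0]]]'
python3 -m pendant '[[-1,[0,0,-0.03],[0,0,0]],[-1,[0,0.1,-0.07],[0,0,0]],[-1,[0,0.1,-0.07],[0,0,0]],[-1,[0,0.1,-0.07],[0,0,0]],[-1,[0,0.1,-0.07],[0,0,0]]]'
python3 - <<'E'
from h import *
im=viewer.snapshot("top");np.save("top1.npy",im)
cv2.imwrite("pics/c4.png",cv2.resize(im[150:225,270:345,::-1],None,fx=8,fy=8,interpolation=cv2.INTER_CUBIC))
E
```

```text
clock: 5.08
tool_pos: [0.5572, 0.0312, 0.0259]
orientation: [-180.0, -0.0, -78.3]
force: [-4.8, -2.2, 17.2]
opening: 0.0006
gripper_force: 8.6
clock: 5.33
tool_pos: [0.5626, 0.0319, 0.0256]
orientation: [-180.0, -0.1, -78.3]
force: [-2.2, -4.2, 13.3]
opening: 0.0003
gripper_force: 6.2
clock: 5.75
tool_pos: [0.4604, 0.0114, 0.096]
orientation: [-180.0, 0.1, -78.4]
force: [0.6, 0.1, 0.1]
opening: 0.0002
gripper_force: 0.0
```

View pics/c4.png

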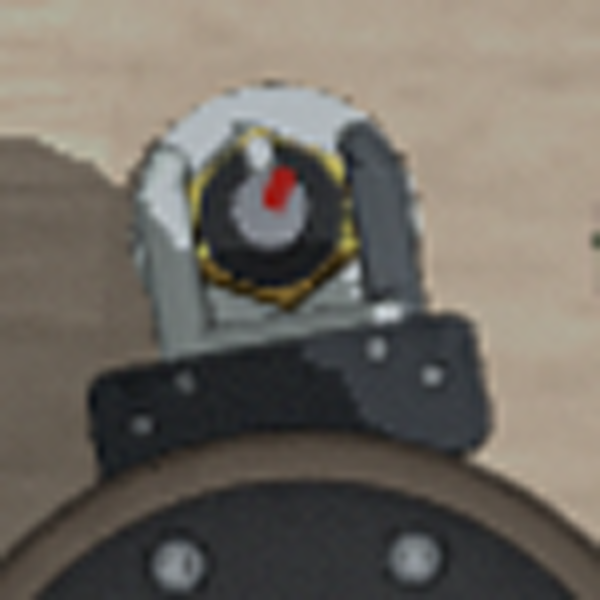

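The dark jaw has moved left by about 17 crop px (about 4 mm) and a slight gap remains. One more stroke will take it to the stop.

```bash
python3 -m pendant '[[-1,[0,-0.04,0],[0,0,0]],[-1,[0,-0.0795,0.02],[0,0,0]],[-1,[0,-0.0795,0.05],[0,0,0]],[-1,[0,-0.0795,0.068],[0,0,0]],[-1,[0,-0.0795,0.07],[0,0,0]],[-1,[0,-0.0795,0.07],[0,0,0]]]'
python3 -m pendant '[[-1,[0,-0.002,0],[0,0,0]],[-1,[0,-0.004,0],[0,0,0]],[-1,[0,-0.006,0],[0,0,0]]]'
python3 -m pendant '[[-1,[0,-0.002,0],[0,0,0]],[-1,[0,-0.004,0],[0,0,0]],[-1,[0,-0.006,0],[0,0,0]]]'
python3 -m pendant '[[-1,[0,-0.002,0],[0,0,0]],[-1,[0,-0.004,0],[0,0,0]],[-1,[0,-0.006,0],[0,0,0]]]'
```

```text
clock: 6.3
tool_pos: [0.5448, 0.029, 0.0249]
orientation: [-179.9, -0.1, -78.3]
force: [-2.9, 0.1, 22.6]
opening: 0.0009
gripper_force: 11.1
clock: 6.55
tool_pos: [0.547, 0.0292, 0.0242]
orientation: [179.8, -0.0, -78.3]
force: [-10.1, -0.8, 15.0]
opening: 0.0006
gripper_force: 8.1
clock: 6.8
tool_pos: [0.5514, 0.0298, 0.0253]
orientation: [179.7, -0.1, -78.3]
force: [-19.8, 1.1, 32.5]
opening: 0.0005
gripper_force: 18.0
clock: 7.05
tool_pos: [0.5552, 0.0305, 0.0256]
orientation: [179.5, -0.1, -78.3]
force: [-24.7, 0.9, 41.2]
opening: 0.0005
gripper_force: 20.6
```

At the stop: the tangential force rose to about 25 N. I'll lift off and go over the handle, turning so the fingers straddle it.

```bash
python3 -m pendant '[[-1,[0,0,-0.03],[0,0,0]],[0,[0,0.02,-0.07],[0,0,-7]],[0,[0,0.055,-0.075],[0,0,-14]],[0,[0,0.09,-0.075],[0,0,-21]],[0,[0,0.115,-0.075],[0,0,-28]],[0,[0,0.115,-0.075],[0,0,-35]],[0,[0,0.115,-0.075],[0,0,-42]],[0,[0,0.115,-0.075],[0,0,-49]],[0,[0,0.115,-0.075],[0,0,-56]],[0,[0,0.115,-0.075],[0,0,-60]]]'
python3 -m pendant '[[0,[0,0,0],[0,0,-7]],[0,[0,0,0],[0,0,-14]],[0,[0,0,0],[0,0,-21]],[0,[0,0,0],[0,0,-28]],[0,[0,0,0],[0,0,-30]],[0,[0,0,0],[0,0,-30]]]'
python3 - <<'E'
from h import *
shift(.4417,.007,.012,11.7)
im=viewer.snapshot("top");np.save("top2.npy",im)
cv2.imwrite("pics/c5.png",cv2.resize(im[150:225,270:345,::-1],None,fx=8,fy=8,interpolation=cv2.INTER_CUBIC))
E
```

```text
clock: 7.88
tool_pos: [0.4475, 0.0091, 0.0993]
orientation: [180.0, 0.0, -17.9]
force: [0.7, 0.4, -1.0]
opening: 0.0435
gripper_force: 0.0
clock: 8.38
tool_pos: [0.4474, 0.009, 0.0992]
orientation: [180.0, 0.0, 11.8]
force: [-0.3, 0.3, -0.4]
opening: 0.0436
gripper_force: 0.0
8.3833 [0.4474 0.009  0.0992] [1.7998e+02 3.0000e-02 1.1750e+01] F [-0.3  0.3 -0.4] -> shift [-0.006   0.0008  0.0872] turn [0.02 0.03 0.05]
```

View pics/c5.png

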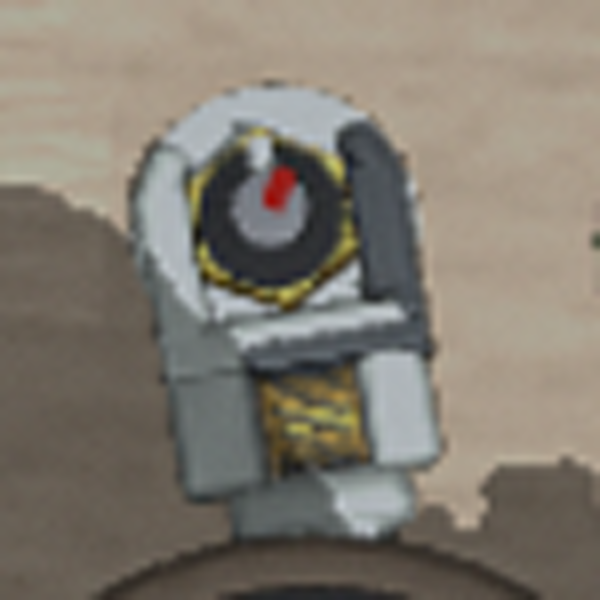

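The dark jaw now sits on the nut at about (352,240), and the white line is still at (260,152). I'll descend over the sleeve and swing.

```bash
python3 -m pendant '[[0,[0,0.001,0.035],[0,0,0]],[0,[0,0.001,0.07],[0,0,0]],[0,[0,0.001,0.087],[0,0,0]],[0,[0,0.001,0.087],[0,0,0]],[0,[0,0.001,0.087],[0,0,0]]]'
python3 -m pendant '[[0,[0.0003,-0.0097,0],[0,0,3.5]],[0,[0.0012,-0.0193,0],[0,0,7]],[0,[0.0027,-0.0289,0],[0,0,10.5]],[0,[0.0047,-0.0384,0],[0,0,14]],[0,[0.0047,-0.0384,0],[0,0,14]]]'
cat >> h.py <<'E'
def marks(cap=(.6028,.0405)):
    im=viewer.snapshot("top").astype(int);np.save("last.npy",im.astype(np.uint8))
    u0,v0=proj("top",(*cap,.039));res=[]
    V,U=np.mgrid[0:400,0:640];r=np.hypot(U-u0,V-v0)
    R_,G,B=im[...,0],im[...,1],im[...,2]
    red=(r<7)&(R_>110)&(R_-G>60)
    u1,v1=proj("top",(*cap,.028));r1=np.hypot(U-u1,V-v1)
    wh=(r1<10)&(r1>5.5)&(im.min(2)>125)&(im.max(2)-im.min(2)<40)
    for n,m,z in(("red",red,.039),("white",wh,.028)):
        ys,xs=np.nonzero(m);w=im[ys,xs].sum(1)*1.
        if len(xs)==0: print(n,"none");continue
        p=ray("top",np.average(xs,weights=w),np.average(ys,weights=w),z)[:2]-cap
        print(n,len(xs),"deg",np.degrees(np.arctan2(p[1],p[0])).round(2),"r",np.hypot(*p).round(4))
E
python3 - <<'E'
from h import *
from plant import sensors
marks(); o=sensors.get_obs();d=o['tool_pos'][:2]-[.6028,.0405]
print(o['clock'],o['tool_pos'],o['orientation'],np.hypot(*d),np.degrees(np.arctan2(*d[::-1]))%360)
E
```

```text
clock: 8.85
tool_pos: [0.4465, 0.0076, 0.0121]
orientation: [179.9, 0.2, 11.6]
force: [0.8, 0.8, 0.4]
opening: 0.0436
gripper_force: 0.0
clock: 9.27
tool_pos: [0.4451, 0.0479, 0.0144]
orientation: [-179.9, -0.2, -2.5]
force: [-0.2, 0.9, 1.2]
opening: 0.044
gripper_force: 0.0
red 15 deg -18.71 r 0.0062
white 8 deg -0.1 r 0.016
9.3167 [0.44493668 0.04744838 0.01425289] [-1.79914882e+02 -1.53759815e-01 -2.23361077e+00] 0.15801616162181972 177.47974178108373
```

```bash
python3 -m pendant '[[0,[0.0003,-0.0097,0],[0,0,3.5]],[0,[0.0012,-0.0193,0],[0,0,7]],[0,[0.0027,-0.0289,0],[0,0,10.5]],[0,[0.0047,-0.0384,0],[0,0,14]],[0,[0.0047,-0.0384,0],[0,0,14]],[0,[0.0047,-0.0384,0],[0,0,14]]]'
python3 - <<'E'
from h import *
from plant import sensors
marks(); o=sensors.get_obs();d=o['tool_pos'][:2]-[.6028,.0405]
print(o['clock'],o['tool_pos'],o['orientation'],np.hypot(*d),np.degrees(np.arctan2(*d[::-1]))%360)
im=np.load("last.npy")
cv2.imwrite("pics/c6.png",cv2.resize(im[158:196,285:323,::-1],None,fx=15,fy=15,interpolation=cv2.INTER_CUBIC))
print([(15*(u-285+.5),15*(v-158+.5)) for u,v in [proj("top",(.6028,.0405,.039)),proj("top",(.6028,.0405,.028))]])
E
```

```text
clock: 9.82
tool_pos: [0.4504, 0.0847, 0.0134]
orientation: [-179.9, -0.1, -16.1]
force: [-0.3, -0.3, -0.3]
opening: 0.0439
gripper_force: 0.0
red 15 deg -18.63 r 0.0063
white 7 deg -12.74 r 0.0164
9.8667 [0.45015181 0.08441657 0.01325362] [-1.79942558e+02 -3.77648528e-02 -1.61693014e+01] 0.15883996496902678 163.9495834179256
[(np.float64(281.83775626383266), np.float64(280.3611119848887)), (np.float64(285.46232406127615), np.float64(292.4368509488726))]
```

View pics/c6.png

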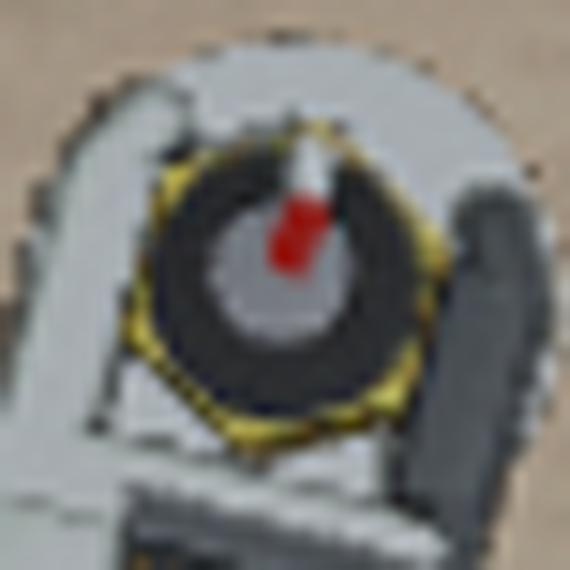

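White line centred near (315,160). Red line runs from (288,262) to (312,212). The angle left is about 12–14°. I'll swing another 9° and then measure more carefully.

```bash
python3 -m pendant '[[0,[0.0002,-0.0083,0],[0,0,3]],[0,[0.0009,-0.0166,0],[0,0,6]],[0,[0.002,-0.0248,0],[0,0,9]],[0,[0.002,-0.0248,0],[0,0,9]],[0,[0.002,-0.0248,0],[0,0,9]]]'
cat > m.py <<'E'
from h import *
def run(k=4):
    im=np.mean([viewer.snapshot("top").astype(float) for _ in range(k)],0);np.save("last.npy",im.clip(0,255).astype(np.uint8))
    V,U=np.mgrid[0:400,0:640]
    # nut axis from dark top ring at z=.028 (outer contour of dark blob, filled hull)
    c=proj("top",(.6035,.0405,.028));near=np.hypot(U-c[0],V-c[1])<12
    red=np.clip(im[...,0]-im[...,1]-25,0,None)*near
    dark=((im.max(2)<85)&near)|(red>30)
    n,l,s,cc=cv2.connectedComponentsWithStats((dark).astype(np.uint8))
    i=l[int(round(c[1])),int(round(c[0]))]
    big=1+np.argmax(s[1:,4]);pts=np.argwhere(l==big)[:,::-1].astype(np.float32)
    (cu,cv),(a,b),_=cv2.fitEllipse(cv2.convexHull(pts));print("ring",cu,cv,a,b)
    cen=ray("top",cu,cv,.028)[:2];print("axis",cen)
    def direction(w,z,name):
        P=np.array([ray("top",u,v,z)[:2] for v,u in np.argwhere(w>0)]);ww=w[w>0]
        m=np.average(P,axis=0,weights=ww);C=np.cov(P.T,aweights=ww);e,E=np.linalg.eigh(C);d=E[:,1];d=d*np.sign(d@(m-cen))
        q=m-cen;print(name,"n",len(P),"radial",np.degrees(np.arctan2(q[1],q[0])).round(1),"r",np.hypot(*q).round(4),"pca",np.degrees(np.arctan2(d[1],d[0])).round(1),"elong",(e[1]/e[0]).round(2))
    direction(red,.039,"red")
    r=np.hypot(U-cu,V-cv);wh=np.clip(im.min(2)-100,0,None)*((r>5)&(r<8.8))
    g=im.max(2)-im.min(2)<50;direction(wh*g,.028,"white")
    q=cv2.minAreaRect(blue(np.load("last.npy")));print("blue",q)
    cv2.imwrite("pics/z.png",cv2.resize(np.load("last.npy")[158:196,285:323,::-1],None,fx=15,fy=15,interpolation=cv2.INTER_CUBIC))
run()
E
python3 m.py; cp pics/z.png pics/c7.png
```

```text
clock: 10.28
tool_pos: [0.4588, 0.1075, 0.0129]
orientation: [-180.0, -0.0, -25.2]
force: [-0.3, -0.3, 0.0]
opening: 0.0438
gripper_force: 0.0
ring 303.7467956542969 177.55810546875 20.582260131835938 23.100833892822266
axis [0.60171599 0.04004762]
red n 18 radial -10.8 r 0.0072 pca -22.3 elong 3.12
white n 9 radial -8.0 r 0.0135 pca -60.9 elong 45.74
blue ((280.80767822265625, 232.9615020751953), (14.699554443359375, 9.152552604675293), 56.30992889404297)
```

View pics/c7.png

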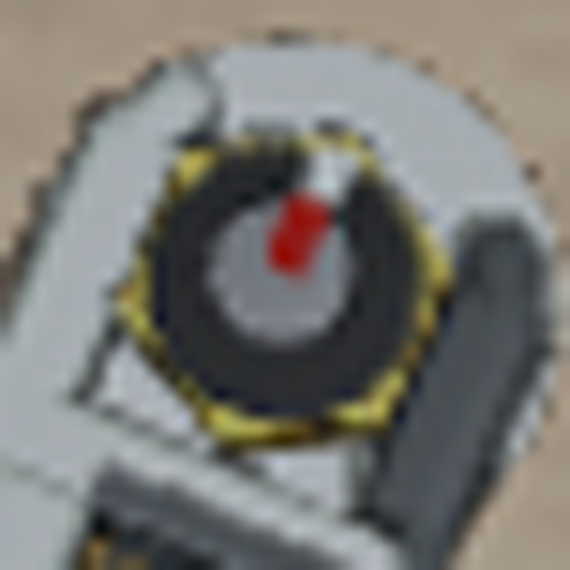

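Now white is at (333,167), and the red line's outer end is at (313,203). The ring fit was polluted by shadow, so I'll get the centres from edge crossings instead.

```bash
cat > m2.py <<'E'
from h import *
S=15
im=np.load("last.npy")[158:196,285:323].astype(np.float32)
g=cv2.resize(im.mean(2),None,fx=S,fy=S,interpolation=cv2.INTER_CUBIC)
big=cv2.resize(im,None,fx=S,fy=S,interpolation=cv2.INTER_CUBIC)
def edge(c,ang,r0,r1,up):   # steepest rising/falling radius
    r=np.arange(r0,r1,.5,dtype=np.float32);x=c[0]+r*np.cos(ang);y=c[1]+r*np.sin(ang)
    p=cv2.remap(g,x[None].astype(np.float32),y[None].astype(np.float32),1)[0];d=np.gradient(cv2.GaussianBlur(p[None],(9,1),0)[0])
    k=np.argmax(d if up else -d);return x[k],y[k]
def circ(P):
    P=np.array(P);
    for _ in range(4):
        A=np.c_[2*P,np.ones(len(P))];s=np.linalg.lstsq(A,(P**2).sum(1),rcond=None)[0];R=np.sqrt(s[2]+s[:2]@s[:2])
        e=abs(np.hypot(*(P-s[:2]).T)-R);P=P[e<=max(np.percentile(e,85),2)]
    return s[:2],R
A=np.radians(np.r_[-20:205:5])  # image angles, y down; avoids marks at the top
cap,Rc=circ([edge((282,268),a,50,100,False) for a in A])
nut,Rn=circ([edge((286,278),a,105,165,True) for a in A])
print("cap",cap,Rc,"nut",nut,Rn)
par=np.subtract(proj("top",(.603,.0405,.028)),proj("top",(.603,.0405,.039)))*S
print("cap->nut",nut-cap,"expected",par)
red=np.clip(big[...,0]-big[...,1]-60,0,None);Y,X=np.mgrid[0:g.shape[0],0:g.shape[1]]
c=(cap+nut-par)/2;n=c+par
def ang(p,c):return -np.degrees(np.arctan2(p[0]-c[0],c[1]-p[1]))+1.65
rc=np.array([(X*red).sum(),(Y*red).sum()])/red.sum()
C=np.cov(np.c_[X[red>0],Y[red>0]].T,aweights=red[red>0]);d=np.linalg.eigh(C)[1][:,1];d*=-np.sign(d[1])
rr=np.hypot(X-n[0],Y-n[1]);a=np.degrees(np.arctan2(X-n[0],n[1]-Y))
m=(rr>95)&(rr<128)&(a>-10)&(a<60);w=np.clip(big.min(2)-110,0,None)*m;wc=np.array([(X*w).sum(),(Y*w).sum()])/w.sum()
print("red",rc,"radial cap",ang(rc,cap),"mean",ang(rc,c),"pca",ang(d,(0,0)));print("white",wc,"nut",ang(wc,nut),"mean",ang(wc,n))
E
python3 m2.py
```

```text
cap [282.03362059 270.46600626] 69.30550910645394 nut [279.55707425 275.36747135] 144.57454124067647
cap->nut [-2.47654634  4.90146508] expected [ 3.62394576 12.09282585]
red [296.21652139 234.54276678] radial cap -19.8946667068971 mean -26.411146052638397 pca -24.029074533997704
white [327.87380948 176.44132128] nut -24.38144601728399 mean -22.172908742622415
```

White is at about -21.7° and red about -20 to -26° (PCA -24°), so roughly 2° more.

```bash
python3 -m pendant '[[0,[0.0,-0.0028,0],[0,0,1]],[0,[0.0001,-0.0055,0],[0,0,2]],[0,[0.0001,-0.0055,0],[0,0,2]],[0,[0.0001,-0.0055,0],[0,0,2]]]'
python3 m.py >/dev/null; python3 m2.py
python3 - <<'E'
from h import *
ims=np.mean([viewer.snapshot("scene").astype(float) for _ in range(4)],0).astype(np.uint8)
u,v=map(int,proj("scene",(.603,.0405,.03)));s=ims[v-16:v+16,u-20:u+20,::-1]
t=cv2.imread("pics/z.png");t=cv2.resize(t,(380,380));s=cv2.resize(s,(400,320),interpolation=cv2.INTER_CUBIC)
o=np.zeros((380,790,3),np.uint8);o[:,:380]=t;o[:320,385:785]=s;cv2.imwrite("pics/c8.png",o)
C=(.603,.0405);a=np.radians(-24)
for P in[(*C,.039),(C[0]+.007*np.cos(a),C[1]+.007*np.sin(a),.039),(C[0]+.013*np.cos(a),C[1]+.013*np.sin(a),.029)]:
    p=proj("scene",P);print(385+(p[0]-u+20.5)*10,(p[1]-v+16.5)*10)
E
```

```text
clock: 10.82
tool_pos: [0.4609, 0.1125, 0.0127]
orientation: [180.0, 0.0, -27.3]
force: [-0.8, -3.3, 0.8]
opening: 0.0441
gripper_force: 1.4
cap [281.94576228 270.48463875] 69.39347698342524 nut [279.29196008 275.97537717] 143.3426759604018
cap->nut [-2.6538022   5.49073842] expected [ 3.62394576 12.09282585]
red [295.8883021 234.7795359] radial cap -19.680223538936993 mean -26.145422356116438 pca -23.37833981634765
white [330.71125766 178.42580774] nut -26.144137212586905 mean -23.931933569854397
591.5799857365221 135.3446774282932
583.115256963531 116.85026028851979
577.3523503198436 136.66513006237494
```

View pics/c8.png

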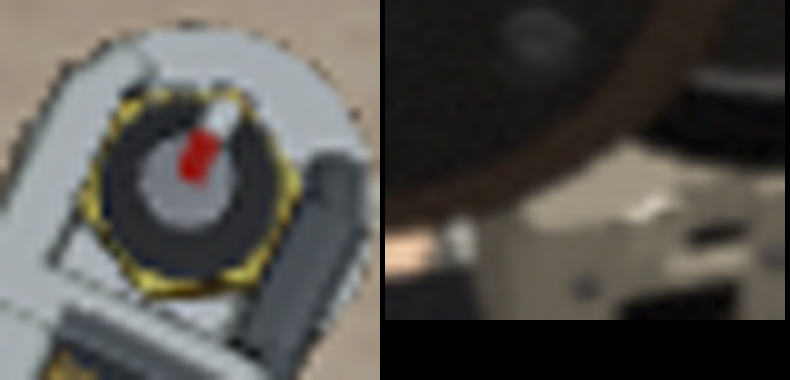

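White (224,115) and red (192,178)→(207,135) are now in line through the axis, to within about 2°. The scene view is blocked by the arm. I'll back the finger off the sleeve and lift clear.

```bash
python3 -m pendant '[[0,[0,0.004,0],[0,0,0]],[0,[0,0.008,0],[0,0,0]],[0,[0,0.008,0],[0,0,0]],[0,[0,0.008,-0.04],[0,0,0]],[0,[0,0.008,-0.08],[0,0,0]],[0,[-0.02,0.03,-0.12],[0,0,0]],[0,[-0.02,0.06,-0.15],[0,0,0]],[0,[-0.02,0.09,-0.15],[0,0,0]],[0,[-0.02,0.12,-0.15],[0,0,0]],[0,[-0.02,0.12,-0.15],[0,0,0]]]'
python3 m.py; python3 m2.py
python3 - <<'E'
from h import *
ims=np.mean([viewer.snapshot("scene").astype(float) for _ in range(4)],0).astype(np.uint8)
u,v=map(int,proj("scene",(.603,.0405,.03)));s=ims[v-16:v+16,u-20:u+20,::-1]
t=cv2.imread("pics/z.png");t=cv2.resize(t,(380,380));s=cv2.resize(s,(400,320),interpolation=cv2.INTER_CUBIC)
o=np.zeros((380,790,3),np.uint8);o[:,:380]=t;o[:320,385:785]=s;cv2.imwrite("pics/c9.png",o)
E
```

```text
clock: 12.05
tool_pos: [0.3856, 0.0126, 0.1634]
orientation: [-179.9, -0.0, -27.4]
force: [-1.3, 0.7, -1.4]
opening: 0.0439
gripper_force: 0.0
ring 304.2769470214844 177.69940185546875 20.13270378112793 21.937389373779297
axis [0.60146934 0.03901428]
red n 19 radial -2.2 r 0.0072 pca -21.7 elong 3.11
white n 14 radial -2.0 r 0.0127 pca -56.3 elong 26.33
blue ((273.1000061035156, 240.80001831054688), (12.521980285644531, 28.174457550048828), 26.56505012512207)
cap [282.03860631 270.62359045] 69.35083324846606 nut [279.56847222 276.10527167] 143.1118524481675
cap->nut [-2.47013409  5.48168121] expected [ 3.62394576 12.09282585]
red [295.76121454 234.83213162] radial cap -19.32705105929151 mean -25.653386689844417 pca -23.463732099392416
white [330.65227745 178.45265378] nut -25.964858704116565 mean -23.79550231749035
```

View pics/c9.png

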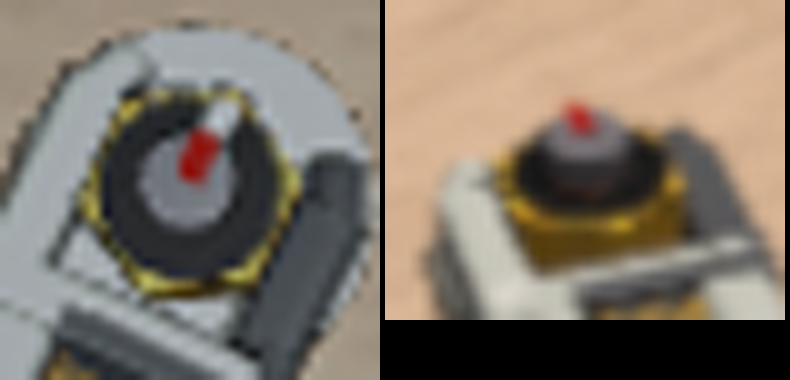

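The white line (-23.8°) and red line (about -23.5°) agree. The wrench is snug on the nut, and the arm is clear.

```bash
python3 -c "
from plant import workorder
print(workorder.close_job())"
```

```text
the job is handed in; nothing more can be done
None
```

I closed the wrench jaws onto the nut until the worm stopped, then swung the handle clockwise until the white line met the red one (within about 2° by camera); the wrench is still on the nut, the arm is clear, and I handed the job in at about 13 s with no verdict returned.

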